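# Draw up the stow-away bench lamp and hold it

### The arm

A 7-joint arm with a two-finger parallel gripper is mounted at the origin on the work surface. World frame = base frame: x ahead of the robot, y to its left, z up, the work surface at z = 0. Lengths are in m, angles in rad, forces in N, time in s.
With the tool pointing down it reaches from about 0.35 to 0.9 m from the base axis. Payload 8.1 kg.
Tool frame: the origin (TCP) lies midway between the tips of the shut fingers; the grasp point (between the pads) lies 19 mm behind it (hold_point_z is the distance from the TCP to the grasp point, in m); z points along the fingers, y is the line along which they close (so a half turn about z gives the same grasp; the last joint's range is limited). The gripper opens to 92 mm and grips with 3 to 60 N. Pads are 19 mm wide; open, the fingers measure 130 mm over their backs; the gripper's body (75 mm by 190 mm) begins 47 mm behind the grasp point.
Start: joints at [-1.256, 0.434, 0.025, 1.573, -0.012, 1.134, -0.075], TCP at [0.254, 0.571, 0.204] pointing down, gripper open.
Joint ranges: [-2.62, 2.62], [-0.44, 2.09], [-1.27, 1.32], [0.08, 2.57], [-1.32, 4.46], [0.12, 2], [-2.74, 2.74]. Speed limits (rad/s): [2.22, 2.22, 3.01, 3.01, 3.14, 3.14, 3.14].

### API

Orientations are given as [roll, pitch, yaw] about the fixed x, y, z axes, in that order (R = Rz(yaw) Ry(pitch) Rx(roll)).
In Python, from station import sense, grab_frame, get_calibration, job_done, silhouettes, hold_point_z gives the robot as it stands.
- The arm moves only by the tool jog_arm, never from a script. Its argument "commands" is a list of rows, each a list of 5 numbers: the shift along the tool's x, y, z in cm, then the turn about the tool's z in degrees, then the opening, from 0 (shut) to 1 (fully open). A call has 1 to 8 rows; each row is the pose to reach, as a shift and turn from the pose commanded when the call began, along the tool's axes at that moment; what a row does not reach only later rows make up. A row lasts 1/10 s, in which the tool goes at most 50 mm and 8.59 degrees, less where a joint would pass 70% of its speed; a pose out of reach is approached as far as the arm can. A call with a gripper value outside its range is refused whole. The fingers move at their own pace and stop on an object; "grip_force" is the grip in N (left out, the last holds). Time passes only in rows, so rows that repeat a pose let the fingers close. It gives the time, the measured TCP pose, the force, the opening and the grip force at its end, in the units of the state.
- sense(): the state, without advancing time (a new reading comes with each control period).
- grab_frame(name): name is "side" or "top" or "wrist"; returns the picture (384x512x3 uint8, red, green, blue); there is no depth.
- get_calibration(name): a dict with "K" (3x3 intrinsics, pixels), "dist_coeffs" ([k1, k2, p1, p2, k3] as OpenCV has them; the pictures are not rectified), "extrinsics" (4x4, takes a point from world to camera coordinates); the wrist camera has in their place "tool_from_camera" (4x4, takes a point from camera to tool coordinates, whose origin is the TCP and whose axes are the flange's). Camera axes: x right, y down, z forward; pixel columns grow to the right and rows downward; lengths in m; the calibration is good to about 2 mm. A picture is of the moment at which its call begins: read the wrist's pose just before it. get_calibration takes no time and is no camera call.
- job_done(): hands the job in; it is judged then, once.
Trained networks look in the newest picture that a camera, given by its name, has taken for a name from the list of things; names that differ only in an ending like _2 or _b are one class to them, and where a whole thing is asked for, a point or a joint stands for the part that bears it (a point fixed in the world has none). Each returns a list of dicts, best first, with "score" (0 to 1); they miss things now and then, are a little off and sometimes report something else, mostly with a low value. They report only what shows in the picture. A call takes as long as a camera call.
- silhouettes(target, camera): "mask" (384x512 bool, what is visible of it) and "rect" ([left, top, right, bottom] in pixels, round what is visible of it).
The state is a dict: "t": time; "joint_pos": joint angles; "joint_vel": joint speeds; "tau": joint torques, N m; "ee_pos": TCP position; "tcp_rot": TCP orientation; "contact_force": force on the tool from outside, world axes, zero at the start; "torque": the same for the moment, N m; "gripper_width": opening from 0.0 (shut) to 1.0 (fully open); "gripper_force": force on a finger pad.
Only numpy, scipy, OpenCV 4.12 (cv2) and the standard library are available. Lean on these libraries where they do the work, as an engineer would, in place of code of your own. Each camera call takes 0.05 s, during which the arm holds its last target. There are 200 camera calls.

### The job

Pull the tool cabinet's drawer all the way out; then pinch the lock button on the grip collar of the telescoping lamp standing in it and, keeping it pressed, draw the lamp up past its first stop to the second stop, the top of its travel. The lamp does not lock up there, so the job finishes with you still gripping it, holding it steady at the second stop. Leave everything else on the bench, on the cabinet and in the drawer standing as it is.

Things in the scene. Friction and masses are not known exactly. Their poses are not given: they have to be found in the camera images.
- cabinet: The tool cabinet: a plain wooden box fixed on the bench, 240 deep (its x), 300 wide (its y), 240 tall, with one deep drawer. Origin: centre of its underside. Its drawer front faces its own -x, towards the robot's side; yaw differs from start to start.
- drawer (a joint): How far the drawer is pulled out, m: 0 shut, 0.145 at its stop, straight out along the cabinet's -x. At the start 0 to 0.02. It stays where it is left; sliding takes 2 to 4 N.
- handle (a point): Middle of the drawer's handle (moves with the drawer): a level round dark steel bar, 11 thick, 120 long (along the cabinet's y), 205 above the bench, its axis 42 in front of the drawer front, on two 10 thick posts 52 either side of the middle. The drawer front's top edge is 223 above the bench, the cabinet's top 240.
- lamp (a joint): How far the lamp is drawn up, m: 0 down (start), first stop 0.05, second stop 0.10, the top end of its travel. While the button is out a catch stops it at 0.0015 and at the first stop; with the button in it passes both. No catch holds it at the second stop: let go, it sinks by its weight (0.22 to 0.45 kg, friction 1 N) to rest just above the first stop.
- lamp_grip (a point): Centre of the lamp's black grip collar (moves with drawer and lamp; axes parallel to the cabinet's): 36 along x, 30 along y, 42 tall; lamp down, it is 192 above the bench. A white lens 12 tall is on top. It stands at mid-width of the drawer, 117 behind the handle bar's axis (inside the cabinet while the drawer is shut). Drawer sides and back are 91 above the bench.
- mast_ring (a point): Centre of the top of the ring on the fixed mast tube the lamp slides in, 155 above the bench: 36 across, the tube below it 30. Nothing else loose or fixed in the drawer is within 50 of the mast above the drawer's sides, except the drawer's front panel, whose inner face is 60 from the mast's axis.
- button_face (a point): Middle of the face of the lock button, a grey plate 22 wide (along the cabinet's x) and 28 tall on the collar's +y side (the cabinet's y), standing 6 proud of it. Pinching the collar along the cabinet's y (36 across collar and button) with a grip of 15 N or more pushes it in.
- button (a joint): How far the lock button is pushed in, m: 0 out, 0.005 fully in (about 6 N; it springs back out). The catch is free from about 0.003.
- wax_tin: Flat round tin, 56 across, 40 tall, loose on the drawer's floor; rides along with the drawer. Origin: centre of its underside.
- hammer: Bystander: claw hammer lying on the bench (mm). Origin: about the middle of its underside.
- screwdriver: Bystander: screwdriver lying on the bench (mm). Origin: about the middle of its underside.
- glue: Bystander: white glue bottle, 64 across, 160 tall (mm). Origin: centre of its underside.
- varnish_tin: Bystander: varnish tin, 96 across, 120 tall (mm). Origin: centre of its underside.
- offcut: Bystander: block of pale wood, 160 x 70 x 45 (mm). Origin: centre of its underside.
- oil_can: Bystander: small dark oil can with a spout, 140 tall (mm). Origin: centre of its underside.
- screw_jar: Bystander: glass jar with a steel cap, 66 across, 80 tall, near the middle of the cabinet's top (mm). Origin: centre of its underside.

How it is judged:
By the outcome, as a careful person would: the job done as asked, in the order asked, and still so for the second after the job is handed in, while the arm keeps its last pose, push and grip.
It also fails if it takes over 51 s, if anything falls off the work surface, if the arm or the gripper's body presses on something with over 40 N, if the wrist force passes 120 N, or if a joint passes its speed limit or range.

## Working session

There is one attempt and no reset: what is moved stays moved. The work goes in short steps, Python scripts to look and compute and a tool call to move; the robot and the scene stay as the last step left them, time stands still between calls to the robot, and variables do not carry over. Pictures are saved under pics/ and viewed, at most 10 in all, crops included, and the job is handed in when it is done.

Besides the shell and the picture viewer there is one more tool, called after "Request:" by a JSON object that holds its "op" and its "data". jog_arm: Moves the arm, as the interface text tells. Its arguments: {"type":"object","properties":{"commands":{"type":"array","items":{"type":"array","items":{"type":"number"}}},"grip_force":{"type":"number"}},"required":["commands"]}

```bash
ls; mkdir -p pics; python3 - <<'E'
from station import *
import cv2,numpy as np
s=sense();print({k:np.round(v,3).tolist() for k,v in s.items()}, hold_point_z)
ims=[]
for n in["side","top"]:
    f=grab_frame(n);cv2.imwrite(f"pics/{n}0.png",f[:,:,::-1])
    c=get_calibration(n);E=np.array(c["extrinsics"]);print(n,np.round(c["K"],1).tolist(),np.round(-E[:3,:3].T@E[:3,3],3))
    for t in["cabinet","drawer","handle","lamp_grip","screw_jar"]:
        r=silhouettes(t,n)
        print(n,t,[(round(x["score"],2),np.round(x["rect"]).tolist()) for x in r[:2]])
E
```

```text
pics
{'t': 0.0, 'joint_pos': [-1.256, 0.435, 0.025, 1.574, -0.012, 1.134, -0.075], 'joint_vel': [0.002, -0.0, 0.001, -0.001, -0.0, 0.001, -0.001], 'tau': [-0.001, -66.787, 0.984, -31.446, -0.061, 0.043, 0.0], 'ee_pos': [0.253, 0.571, 0.203], 'tcp_rot': [-3.14, 0.0, 2.724], 'contact_force': [-0.013, 0.576, 0.048], 'torque': [0.024, 0.017, -0.004], 'gripper_force': 0.0, 'gripper_width': 0.997} 0.0188
side [[388.1, 0.0, 257.1], [0.0, 388.1, 187.3], [0.0, 0.0, 1.0]] [ 0.166 -0.523  0.93 ]
side cabinet [(0.7, [199.0, 76.0, 332.0, 214.0])]
side drawer [(0.57, [196.0, 114.0, 279.0, 214.0])]
side handle [(0.69, [196.0, 115.0, 279.0, 215.0])]
side lamp_grip []
side screw_jar [(0.88, [256.0, 80.0, 279.0, 115.0])]
top [[476.4, 0.0, 254.8], [0.0, 476.4, 187.3], [0.0, 0.0, 1.0]] [ 0.351 -0.018  1.461]
top cabinet [(0.58, [149.0, 87.0, 269.0, 204.0])]
top drawer [(0.91, [157.0, 166.0, 264.0, 207.0])]
top handle [(0.87, [156.0, 164.0, 267.0, 205.0]), (0.59, [240.0, 166.0, 254.0, 174.0])]
top lamp_grip []
top screw_jar [(0.66, [187.0, 109.0, 214.0, 139.0]), (0.43, [278.0, 176.0, 310.0, 210.0])]
```

```bash
python3 - <<'E'
import cv2,numpy as np
a=cv2.imread("pics/top0.png");b=cv2.imread("pics/side0.png")
cv2.imwrite("pics/c1.png",cv2.resize(a[70:340,100:430],None,fx=2.2,fy=2.2,interpolation=cv2.INTER_CUBIC))
cv2.imwrite("pics/c2.png",cv2.resize(b[50:300,130:400],None,fx=2.4,fy=2.4,interpolation=cv2.INTER_CUBIC))
E
```

```text
(no output)
```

View pics/c1.png

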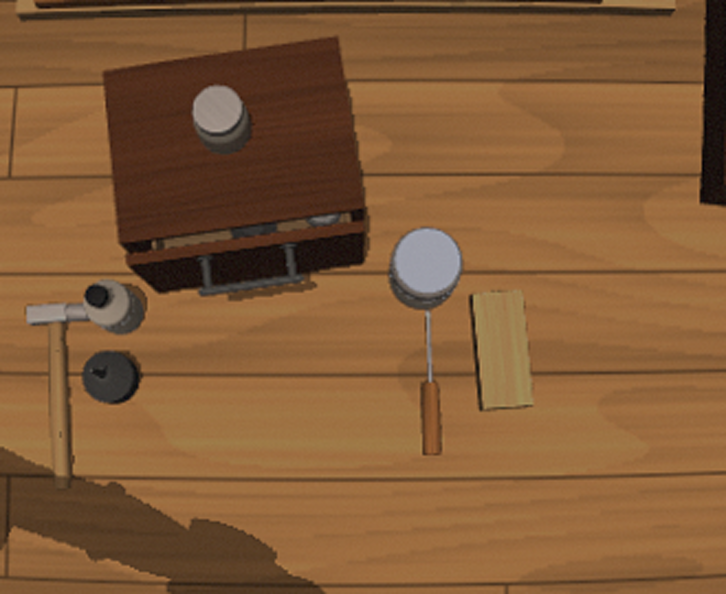

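View pics/c2.png

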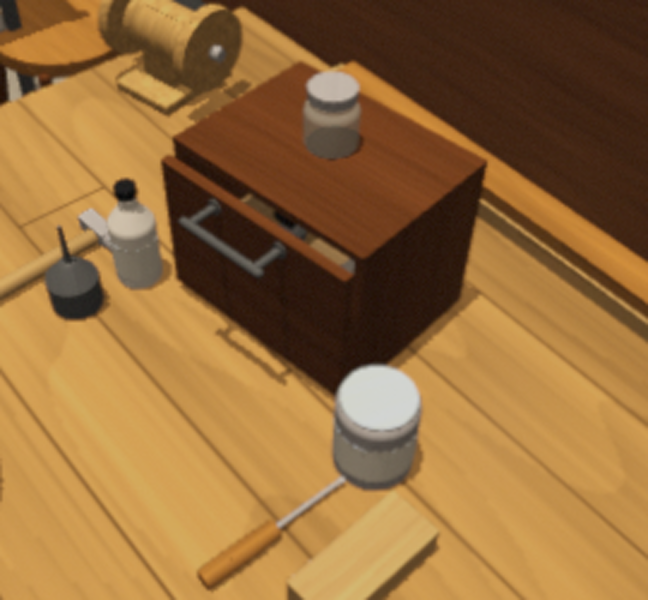

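The top view shows the cabinet at upper left, yawed slightly and with its drawer barely open. The handle bar runs from (200,291) to (310,280) in crop 1. In the side crop the bar runs from (182,222) to (258,272). Nothing stands in front of the handle. The glue and oil can are to its left and the varnish tin is to its right.

```bash
cat > h.py <<'E'
import numpy as np,cv2
from station import *
from scipy.optimize import least_squares
from scipy.spatial.transform import Rotation as R
def proj(P,n):
    c=get_calibration(n);E=np.array(c["extrinsics"])
    if 0: pass
    p,_=cv2.projectPoints(np.array(P,float).reshape(-1,3),cv2.Rodrigues(E[:3,:3])[0],E[:3,3],np.array(c["K"]),np.array(c["dist_coeffs"]));return p[:,0]
def ray(px,n,z):
    c=get_calibration(n);E=np.array(c["extrinsics"])
    u=cv2.undistortPoints(np.array(px,float).reshape(-1,1,2),np.array(c["K"]),np.array(c["dist_coeffs"]))[:,0]
    d=np.c_[u,np.ones(len(u))]@E[:3,:3];o=-E[:3,:3].T@E[:3,3]
    return o+d*((z-o[2])/d[:,2])[:,None]
def W(p,P):  # cabinet pose (x,y,yaw) -> world
    c,s=np.cos(p[2]),np.sin(p[2]);P=np.array(P,float)
    return np.c_[p[0]+c*P[:,0]-s*P[:,1],p[1]+s*P[:,0]+c*P[:,1],P[:,2]]
def tool(Pw):  # world points -> shift in tool axes from the present TCP, cm
    s=sense();r=R.from_euler("xyz",s["tcp_rot"]);return r.inv().apply(np.array(Pw)-s["ee_pos"])*100
E
python3 - <<'E'
from h import *
top=np.array([[105,72],[337,38],[120,243]])/2.2+[100,70]
sid=np.array([[175,143],[302,65],[485,163]])/2.4+[130,50]
ht=np.array([[200,292],[313,279]])/2.2+[100,70]; hs=np.array([[181,222],[258,271]])/2.4+[130,50]
print(ray(top,"top",.24).round(3).tolist(),ray(sid,"side",.24).round(3).tolist());print(ray(ht,"top",.205).round(3).tolist(),ray(hs,"side",.205).round(3).tolist())
def C(p):
    return W(p,[[.12,.15,.24],[.12,-.15,.24],[-.12,.15,.24]]),W(p,[[-.12,.15,.24],[.12,.15,.24],[.12,-.15,.24]]),W(p,[[-.162-p[3],.06,.205],[-.162-p[3],-.06,.205]])
def f(p):
    a,b,h=C(p);return np.r_[(proj(a,"top")-top).ravel(),(proj(b,"side")-sid).ravel(),(proj(h,"top")-ht).ravel(),(proj(h,"side")-hs).ravel()]
r=least_squares(f,[.55,.1,.1,.01]);p=r.x
print(p.round(4),r.fun.round(1).tolist())
for d in[0,.02,.1]:
  print(tool(W(p,[[-.162-p[3]-d,0,.205]])).round(2))
print(W(p,[[-.162-p[3],0,.205],[-.162-.145+.117,0,.192]]).round(3),np.degrees(sense()["tcp_rot"]))
E
```

```text
[[0.831, 0.296, 0.24], [0.872, 0.004, 0.24], [0.611, 0.265, 0.24]] [[0.611, 0.254, 0.24], [0.831, 0.287, 0.24], [0.873, 0.0, 0.24]]
[[0.557, 0.172, 0.205], [0.573, 0.034, 0.205]] [[0.558, 0.169, 0.205], [0.58, 0.052, 0.205]]
[0.7407 0.1304 0.1367 0.0141] [0.2, -2.6, 2.1, -2.6, 0.9, 3.7, -4.5, -0.3, 0.4, -2.1, 2.2, -0.6, 2.2, -0.3, -5.0, -0.5, 0.6, 0.5, -0.4, 2.0]
[[-47.44 -29.8   -0.09]]
[[-45.74 -30.85  -0.09]]
[[-38.93 -35.06  -0.09]]
[[0.566 0.106 0.205]
 [0.552 0.105 0.192]] [1.79998169e+02 2.95225391e-03 1.56058839e+02]
```

```bash
cat >> h.py <<'E'
def fit0():
    top=np.array([[105,72],[337,38],[120,243]])/2.2+[100,70]
    sid=np.array([[175,143],[302,65],[485,163]])/2.4+[130,50]
    ht=np.array([[200,291]])/2.2+[100,70]; hs=np.array([[181,222],[258,271]])/2.4+[130,50]
    def f(p):
        a=W(p,[[.12,.15,.24],[.12,-.15,.24],[p[4],.15,.24]]);b=W(p,[[p[4],.15,.24],[.12,.15,.24],[.12,-.15,.24]]);h=W(p,[[-.162-p[3],.06,.205],[-.162-p[3],-.06,.205]])
        return np.r_[(proj(a,"top")-top).ravel(),(proj(b,"side")-sid).ravel(),(proj(h[:1],"top")-ht).ravel(),(proj(h,"side")-hs).ravel()]
    r=least_squares(f,[.55,.1,.1,.01,-.1]);return r.x,r.fun
E
python3 - <<'E'
from h import *
p,e=fit0();print(p.round(4),e.round(1).tolist())
h=W(p,[[-.162-p[3],0,.205]])[0];print(h,np.degrees(p[2]))
print(tool([[h[0],h[1],.30]]).round(2))
E
```

```text
[ 0.7339  0.1314  0.137   0.0054 -0.102 ] [-0.3, -0.3, 1.7, -0.3, -0.2, -0.4, -2.0, -2.4, -1.6, -1.5, 0.3, 0.2, 1.4, -0.5, 0.6, -0.2, -0.4, 1.2]
[0.56805766 0.10858833 0.205     ] 7.846970926252635
[[-47.51 -29.52  -9.59]]
```

Request:
{"op": "jog_arm", "data": {"commands": [[0,0,-10,8,0.5],[-5,-3,-12,16,0.4],[-10,-6,-12,24,0.3],[-14,-9,-12,32,0.3],[-18,-11.5,-12,40,0.3],[-22,-14,-12,48,0.3],[-26,-16.5,-12,55,0.3],[-30,-19,-12,58,0.3]]}}

```text
t: 1.4
ee_pos: [0.4364, 0.2966, 0.3244]
tcp_rot: [3.141, -0.001, 1.707]
contact_force: [1.3, 1.0, 0.5]
gripper_width: 0.348
gripper_force: 0.0
```

```bash
python3 - <<'E'
from h import *
p,e=fit0();h=W(p,[[-.162-p[3],0,.30]]);s=sense();print(s["t"],s["ee_pos"],np.degrees(s["tcp_rot"]),s["joint_pos"],s["gripper_width"],tool(h).round(2))
E
```

```text
1.4 [0.43635275 0.29655153 0.32437355] [ 1.79957216e+02 -4.68882657e-02  9.77988013e+01] [-0.98782727  0.1906875   0.35597729  1.63606065 -0.06850511  1.32603959
 -0.48511438] 0.3484172890767819 [[-20.41  10.5    2.43]]
```

Request:
{"op": "jog_arm", "data": {"commands": [[-5,2.5,0,0,0.3],[-9,4.6,0,0,0.3],[-13,6.7,0,0,0.3],[-17,8.7,0,0,0.3],[-20.4,10.5,1,0,0.3],[-20.4,10.5,1,0,0.3],[-20.4,10.5,1,0,0.3]]}}

```text
t: 2.1
ee_pos: [0.5682, 0.1103, 0.3136]
tcp_rot: [-3.141, 0.0, 1.709]
contact_force: [0.2, 0.5, -0.0]
gripper_width: 0.305
gripper_force: 0.0
```

```bash
cat >> h.py <<'E'
def wcal(s):
    c=get_calibration("wrist");T=np.eye(4);T[:3,:3]=R.from_euler("xyz",s["tcp_rot"]).as_matrix();T[:3,3]=s["ee_pos"]
    return np.array(c["K"]),np.array(c["dist_coeffs"]),T@np.array(c["tool_from_camera"])
def wray(px,s,z):
    K,D,T=wcal(s);u=cv2.undistortPoints(np.array(px,float).reshape(-1,1,2),K,D)[:,0]
    d=np.c_[u,np.ones(len(u))]@T[:3,:3].T;o=T[:3,3];z=np.broadcast_to(z,len(u));return o+d*((z-o[2])/d[:,2])[:,None]
def wproj(P,s):
    K,D,T=wcal(s);E=np.linalg.inv(T);return cv2.projectPoints(np.array(P,float).reshape(-1,3),cv2.Rodrigues(E[:3,:3])[0],E[:3,3],K,D)[0][:,0]
E
python3 - <<'E'
from h import *
s=sense();f=grab_frame("wrist");print(s["ee_pos"],s["tcp_rot"],s["gripper_width"])
p,e=fit0();P=W(p,[[-.162-p[3],.06,.205],[-.162-p[3],-.06,.205]]);q=wproj(P,s);print(q)
im=f[:,:,::-1].copy()
for a in q: cv2.circle(im,tuple(int(v) for v in a),4,(0,0,255),1)
cv2.imwrite("pics/w1.png",im)
for x in silhouettes("handle","wrist"): print(x["score"],x["rect"])
E
```

```text
[0.56815752 0.11025104 0.31359087] [-3.14090588e+00  1.27518374e-04  1.70923449e+00] 0.3045410724840074
[[250.03417154 122.27503192]
 [250.02612448 248.34678568]]
0.73 [243.1, 8.7, 338.4, 250.4]
0.54 [175.5, 0.0, 227.1, 24.2]
```

View pics/w1.png

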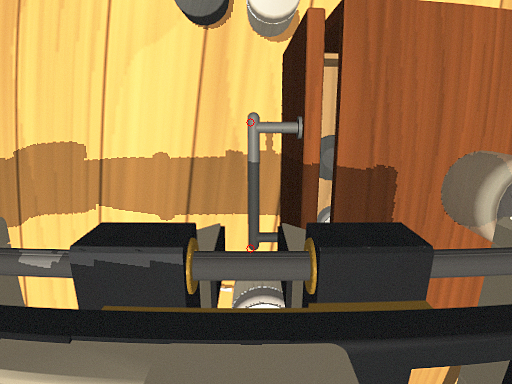

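The wrist view shows the bar at column 253, rows 113–250, about 3 mm beyond the prediction at column 250. The gap to the drawer front is clear.

Request:
{"op": "jog_arm", "data": {"commands": [[0,0.3,3,0,0.3],[0,0.3,6,0,0.3],[0,0.3,9,0,0.3],[0,0.3,11,0,0.3],[0,0.3,12.4,0,0.3],[0,0.3,12.4,0,0.3],[0,0.3,12.4,0,0],[0,0.3,12.4,0,0]], "grip_force": 20}}

```text
t: 3.0
ee_pos: [0.5716, 0.1123, 0.1911]
tcp_rot: [3.14, -0.001, 1.712]
contact_force: [-0.1, -0.0, -0.6]
gripper_width: 0.174
gripper_force: 0.0
```

Request:
{"op": "jog_arm", "data": {"commands": [[0,0,0,0,0],[0,0,0,0,0],[0,-0.5,0,0,0],[0,-1,0,0,0]]}}

```text
t: 3.4
ee_pos: [0.5608, 0.1099, 0.19]
tcp_rot: [3.141, -0.0, 1.711]
contact_force: [1.1, 0.0, 0.4]
gripper_width: 0.008
gripper_force: 0.0
```

The fingers closed fully, so the bar was missed. I'll look.

```bash
python3 - <<'E'
from h import *
a=grab_frame("wrist")[:,:,::-1];b=grab_frame("side")[90:220,180:340,::-1]
s=sense();print(s["ee_pos"],s["gripper_width"],s["gripper_force"])
b=cv2.resize(b,None,fx=2.3,fy=2.3,interpolation=cv2.INTER_CUBIC)
o=np.zeros((384,512+b.shape[1],3),np.uint8);o[:,:512]=a;o[:b.shape[0],512:]=b
cv2.imwrite("pics/w2.png",cv2.resize(o,(800,int(384*800/o.shape[1]))))
E
```

```text
[0.5603303  0.10992346 0.18997161] 0.0034265525443703828 0.0
```

View pics/w2.png

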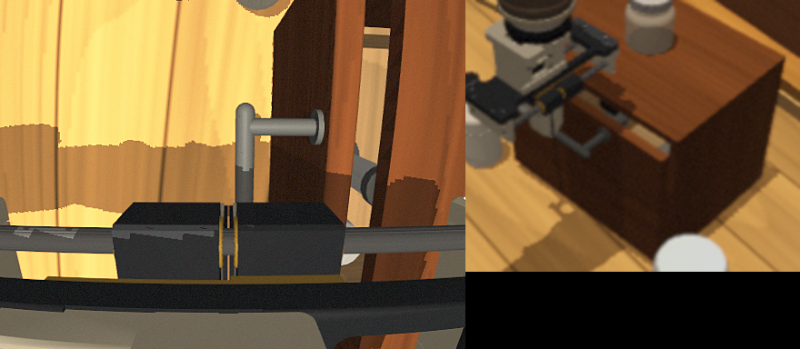

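```bash
python3 - <<'E'
from h import *
s=sense();p,e=fit0();P=W(p,[[-.162-p[3],.06,.205],[-.162-p[3],-.06,.205]])
print("pred bar",wproj(P,s),"tcp,grasp",wproj([s["ee_pos"],s["ee_pos"]+[0,0,.019]],s))
k=877/800
o=wray(np.array([[245,110],[245,190],[322,127]])*k,s,[.205,.205,.205]);print(o)
c,si=np.cos(p[2]),np.sin(p[2]);d=o-[*s["ee_pos"][:2],0]
print("along cab x,y from TCP:",np.c_[d[:,0]*c+d[:,1]*si,-d[:,0]*si+d[:,1]*c])
print(wcal(s)[2].round(3))
E
```

```text
pred bar [[264.93458022 131.26936967]
 [262.01697668 332.45880074]] tcp,grasp [[250.03616124 227.94019303]
 [249.94312171 240.26409859]]
[[0.56089444 0.17355628 0.205     ]
 [0.56790978 0.12797253 0.205     ]
 [0.60536448 0.17064035 0.205     ]]
along cab x,y from TCP: [[0.0092465  0.06295996]
 [0.0099727  0.01684526]
 [0.05290203 0.05399994]]
[[ 0.99   0.135  0.035  0.552]
 [ 0.139 -0.959 -0.248  0.176]
 [-0.     0.25  -0.968  0.37 ]
 [ 0.     0.     0.     1.   ]]
```

```bash
python3 - <<'E'
from h import *
s=sense();p,e=fit0()
f=grab_frame("side")[:,:,::-1];u=proj([s["ee_pos"],s["ee_pos"]+[0,0,.066]],"side");b=proj(W(p,[[-.162-p[3],.06,.205],[-.162-p[3],-.06,.205]]),"side");print(u,b)
o=cv2.resize(f[60:200,160:320],None,fx=4,fy=4,interpolation=cv2.INTER_CUBIC)
for q,c in zip(np.r_[u,b],[(0,0,255),(0,255,255),(0,255,0),(0,255,0)]): cv2.circle(o,tuple(int(v) for v in (q-[160,60])*4),4,c,1)
cv2.imwrite("pics/s3.png",o)
E
```

```text
[[218.860195   157.92166285]
 [217.29469212 139.65146464]] [[206.06453914 142.32744757]
 [237.10774907 164.10401872]]
```

View pics/s3.png

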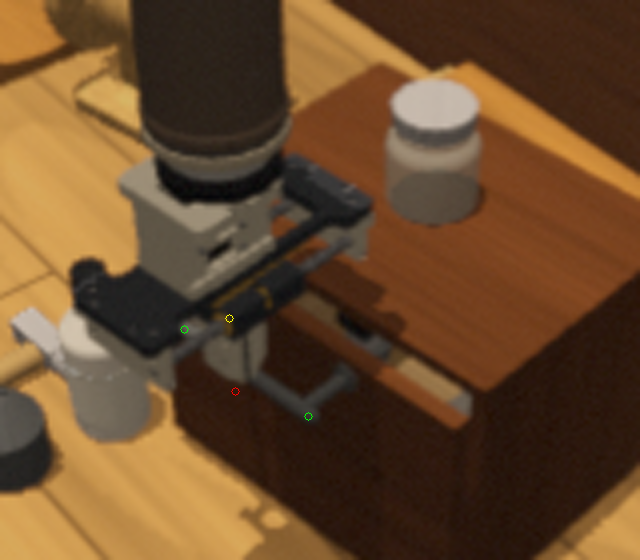

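The side view shows the shut fingers in front of the bar, with the bar just behind them on the cabinet side. I'll lift, open, shift by +1 cm and descend again. Then I'll look before pulling.

Request:
{"op": "jog_arm", "data": {"commands": [[0,-0.3,-2,0,0],[0,-0.3,-6,0,0.3],[0,0.5,-7,0,0.32],[0,1,-6,0,0.32],[0,1,-3,0,0.32],[0,1,0,0,0.32],[0,1,0.4,0,0.32],[0,1,0.4,0,0.32]]}}

```text
t: 4.35
ee_pos: [0.5703, 0.1113, 0.185]
tcp_rot: [-3.139, 0.001, 1.711]
contact_force: [-0.1, 0.2, -0.0]
gripper_width: 0.321
gripper_force: 0.0
```

```bash
python3 - <<'E'
from h import *
s=sense();f=grab_frame("wrist")[:,:,::-1];print(s["ee_pos"],s["gripper_width"],s["contact_force"],wproj([s["ee_pos"]],s))
g=grab_frame("side")[100:190,180:270,::-1]
o=np.zeros((384,800,3),np.uint8);o[:,:400]=f[:,60:460];o[:360,420:780]=cv2.resize(g,(360,360),interpolation=cv2.INTER_CUBIC);cv2.imwrite("pics/w4.png",o)
E
```

```text
[0.5703028  0.11128104 0.18495538] 0.32140751862462474 [-0.12456057  0.24392991 -0.0025336 ] [[250.03656268 227.94085964]]
```

View pics/w4.png

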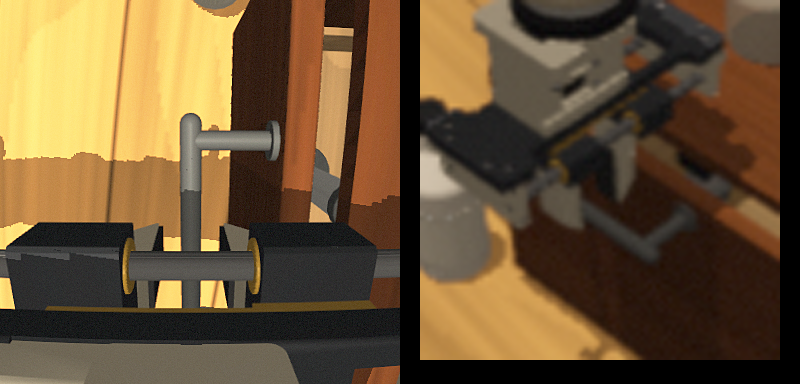

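The bar is centred between the open fingers, at column 190 of the crop. I'll close without moving and check.

Request:
{"op": "jog_arm", "data": {"commands": [[0,0,0,0,0.2],[0,0,0,0,0.1],[0,0,0,0,0.06],[0,0,0,0,0.06],[0,0,0,0,0.06]], "grip_force": 20}}

```text
t: 4.95
ee_pos: [0.571, 0.1115, 0.1863]
tcp_rot: [3.142, -0.0, 1.711]
contact_force: [-2.6, -1.1, 4.2]
gripper_width: 0.065
gripper_force: 8.9
```

The grip is 6 mm wide with an upward push on the tool, so the pads bear only on the upper part of the bar. I'll open and go deeper in small steps, watching the force.

Request:
{"op": "jog_arm", "data": {"commands": [[0,0,-0.1,0,0.3],[0,0,0,0,0.32],[0,0,0.4,0,0.32],[0,0,0.7,0,0.32],[0,0,0.7,0,0.32]]}}

```text
t: 5.45
ee_pos: [0.5707, 0.1114, 0.1782]
tcp_rot: [-3.14, 0.0, 1.711]
contact_force: [-0.1, -0.4, 0.5]
gripper_width: 0.318
gripper_force: 0.0
```

Request:
{"op": "jog_arm", "data": {"commands": [[0,0,0,0,0.2],[0,0,0,0,0.1],[0,0,0,0,0.06],[0,0,0,0,0.06]]}}

```text
t: 5.85
ee_pos: [0.5711, 0.1115, 0.179]
tcp_rot: [3.141, -0.0, 1.712]
contact_force: [-0.1, -0.5, 0.4]
gripper_width: 0.108
gripper_force: 20.0
```

It's a firm grip now: 10 mm wide at 20 N. Pulling.

Request:
{"op": "jog_arm", "data": {"commands": [[0,-0.5,0,0,0.06],[0,-2,0,0,0.06],[0,-4,0,0,0.06],[0,-6,0,0,0.06],[0,-8,0,0,0.06],[0,-10,0,0,0.06],[0,-11.5,0,0,0.06],[0,-12.5,0,0,0.06]]}}

```text
t: 6.65
ee_pos: [0.4463, 0.0937, 0.179]
tcp_rot: [3.141, -0.0, 1.712]
contact_force: [2.3, -0.5, -4.8]
gripper_width: 0.109
gripper_force: 20.0
```

Request:
{"op": "jog_arm", "data": {"commands": [[0,-0.5,0,0,0.06],[0,-1,0,0,0.06],[0,-1.4,0,0,0.06],[0,-1.8,0,0,0.06],[0,-1.8,0,0,0.06]]}}

```text
t: 7.15
ee_pos: [0.4365, 0.0923, 0.1799]
tcp_rot: [3.128, 0.001, 1.711]
contact_force: [27.2, 2.6, -26.6]
gripper_width: 0.111
gripper_force: 20.0
```

The drawer is at its stop, with 27 N of resistance after 136 mm of travel. I'll relax, release, raise, then measure the lamp.

Request:
{"op": "jog_arm", "data": {"commands": [[0,0.3,0,0,0.06],[0,0.4,0,0,0.06],[0,0.4,0,0,0.2],[0,0.4,0,0,0.3],[0,0.4,-2,0,0.3],[0,0.4,-6,0,0.3],[0,0.4,-10,0,0.4],[0,0.4,-13,0,0.6]]}}

```text
t: 7.95
ee_pos: [0.4333, 0.0919, 0.3111]
tcp_rot: [3.141, -0.001, 1.711]
contact_force: [0.3, 0.2, 0.3]
gripper_width: 0.427
gripper_force: 0.0
```

Request:
{"op": "jog_arm", "data": {"commands": [[0,2,-2,0,0.9],[0,4,-2,0,0.9],[-3,4,-2,0,0.9],[-5,4,-2,0,0.9],[-5,4,-2,0,0.9],[-5,4,-2,0,0.9]]}}

```text
t: 8.55
ee_pos: [0.4797, 0.0482, 0.3287]
tcp_rot: [-3.141, -0.0, 1.711]
contact_force: [-0.6, 0.9, 0.0]
gripper_width: 0.892
gripper_force: 0.0
```

```bash
python3 - <<'E'
from h import *
s=sense();f=grab_frame("wrist")[:,:,::-1];print(s["t"],s["ee_pos"],s["tcp_rot"])
for t in["lamp_grip","handle","button_face"]:print(t,[(x["score"],np.round(x["rect"])) for x in silhouettes(t,"wrist")])
g=grab_frame("top")[:,:,::-1]
for t in["lamp_grip","handle"]:print("top",t,[(x["score"],np.round(x["rect"])) for x in silhouettes(t,"top")])
cv2.imwrite("pics/wt5.png",g)
o=np.zeros((384,800,3),np.uint8);o[:,:512]=f;o[:288,512:]=cv2.resize(g[130:274,150:294],(288,288),interpolation=cv2.INTER_CUBIC);cv2.imwrite("pics/w5.png",o)
E
```

```text
8.55 [0.47967921 0.04818015 0.32873758] [-3.14085714e+00 -4.58849097e-04  1.71059209e+00]
lamp_grip [(0.97, array([307., 108., 358., 146.]))]
handle [(0.93, array([205.,   1., 440., 253.]))]
button_face [(0.73, array([318., 107., 350., 113.])), (0.47, array([204.,   2., 439., 247.]))]
top lamp_grip []
top handle [(0.84, array([164., 166., 274., 249.]))]
```

View pics/w5.png

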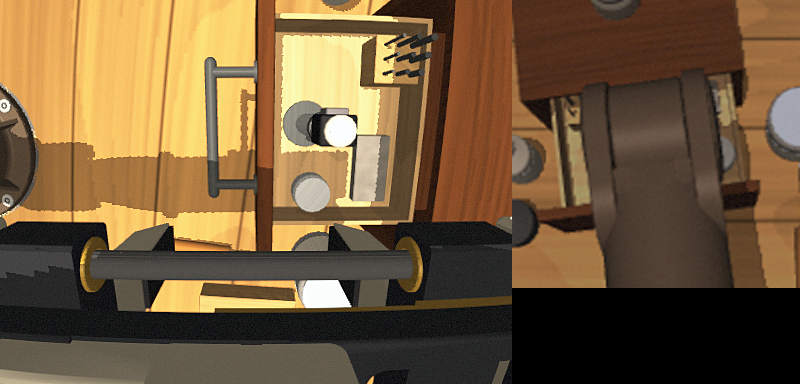

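The wrist view shows the drawer out, with bar ends at (211,58) and (212,197). The lamp's white lens is centred at (340,131), and the grey button is on the far (+y) side at (336,109). The nearest drawer contents are the round tin to the left and the grey box to the right, both low.

```bash
python3 - <<'E'
from h import *
s=sense();yaw=s["tcp_rot"][2]-np.pi/2
b=wray([[211,60],[212,196]],s,.207);print("bar",b,np.linalg.norm(b[1]-b[0]),"yaw",np.degrees(np.arctan2(*( (b[0]-b[1])[[1,0]]))-np.pi/2),np.degrees(yaw))
m=b.mean(0);print("lamp from bar",m[:2]+.117*np.array([np.cos(yaw),np.sin(yaw)]))
print("lens",wray([[340,131]],s,.225),"button",wray([[318,108],[350,108],[334,108]],s,.206))
p,e=fit0();print("lamp from cab fit",W(p,[[-.19,0,.192]]))
print("TCP px",wproj([s["ee_pos"]],s),s["joint_pos"].round(2))
E
```

```text
bar [[0.42939125 0.15563869 0.207     ]
 [0.444668   0.03119584 0.207     ]] 0.12537703880140427 yaw 6.9986792094311445 8.114491901599955
lamp from bar [0.55285822 0.10993201]
lens [[0.55078041 0.11066106 0.225     ]] button [[0.53168531 0.12791371 0.206     ]
 [0.56124215 0.13249369 0.206     ]
 [0.546414   0.13017648 0.206     ]]
lamp from cab fit [[0.54564275 0.10549915 0.192     ]]
TCP px [[250.03664109 227.93956393]] [-0.68  0.1   0.53  1.73 -0.05  1.32  0.  ]
```

Request:
{"op": "jog_arm", "data": {"commands": [[1,2,0,-8.5,0.9],[2,4,0,-17,0.9],[3,6,0,-25.5,0.9],[4,7,0,-34,0.9],[5.2,8,0,-42.5,0.9],[5.2,8,0,-51,0.9],[5.2,8,0,-59.5,0.9],[5.2,8,0,-68,0.9]]}}

```text
t: 9.7
ee_pos: [0.5519, 0.1112, 0.3287]
tcp_rot: [-3.141, -0.0, 2.905]
contact_force: [-1.1, -0.7, 0.9]
gripper_width: 0.902
gripper_force: 0.0
```

Request:
{"op": "jog_arm", "data": {"commands": [[0,0,0,-8,0.9],[0,0,0,-16,0.9],[0,0,0,-22,0.9],[0,0,0,-22,0.9],[0,0,0,-22,0.9]]}}

```text
t: 10.2
ee_pos: [0.5519, 0.1109, 0.3288]
tcp_rot: [3.142, -0.0, -3.004]
contact_force: [0.2, 0.9, -0.3]
gripper_width: 0.9
gripper_force: 0.0
```

```bash
python3 - <<'E'
from h import *
s=sense();f=grab_frame("wrist")[:,:,::-1];print(s["t"],s["ee_pos"],np.degrees(s["tcp_rot"]),s["joint_pos"].round(2))
for t in["lamp_grip","button_face"]:print(t,[(x["score"],np.round(x["rect"])) for x in silhouettes(t,"wrist")])
L=[.5515,.1105];print(tool([[*L,.166]]),wproj([[*L,.225]],s))
cv2.imwrite("pics/w6.png",f)
E
```

```text
10.2 [0.55194313 0.11090793 0.32883341] [ 1.79995651e+02 -6.21956849e-03 -1.72118096e+02] [-0.52  0.25  0.29  1.54 -0.07  1.36  1.49]
lamp_grip [(0.73, array([ 87.,  48., 417., 254.])), (0.57, array([233., 160., 272., 202.]))]
button_face [(0.62, array([265., 170., 272., 193.])), (0.5, array([164., 144., 205., 183.]))]
[[ 0.04780173 -0.03434865 16.28759113]] [[250.59403413 186.85515579]]
```

View pics/w6.png

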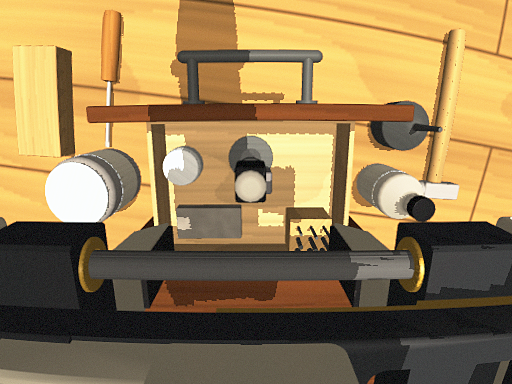

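The lens is at (251,185) against a prediction of (250.6,187), so the alignment is good, and the button is on its right (+y). Descending.

Request:
{"op": "jog_arm", "data": {"commands": [[0,0,3,0,0.6],[0,0,6,0,0.6],[0,0,9,0,0.6],[0,0,11,0,0.6],[0,0,13,0,0.6],[0,0,14.5,0,0.6],[0,0,15.5,0,0.6],[0,0,16.2,0,0.6]]}}

```text
t: 11.15
ee_pos: [0.5519, 0.1108, 0.1663]
tcp_rot: [-3.141, -0.0, -3.002]
contact_force: [-0.3, 0.2, 0.6]
gripper_width: 0.603
gripper_force: 0.0
```

Request:
{"op": "jog_arm", "data": {"commands": [[0,0,0,0,0.5],[0,0,0,0,0.4],[0,0,0,0,0.3],[0,0,0,0,0.25],[0,0,0,0,0.25],[0,0,0,0,0.25]], "grip_force": 30}}

```text
t: 11.75
ee_pos: [0.5525, 0.1107, 0.1676]
tcp_rot: [3.141, 0.001, -3.001]
contact_force: [-0.0, -0.4, 4.8]
gripper_width: 0.331
gripper_force: 30.0
```

```bash
python3 - <<'E'
from h import *
s=sense();f=grab_frame("wrist")[:,:,::-1];print(s["t"],s["ee_pos"],s["gripper_width"],s["gripper_force"],s["contact_force"])
g=grab_frame("side")[90:180,180:280,::-1]
o=np.zeros((384,800,3),np.uint8);o[:,:400]=f[:,60:460];o[:360,400:800]=cv2.resize(g,(400,360),interpolation=cv2.INTER_CUBIC);cv2.imwrite("pics/w7.png",o)
E
```

```text
11.75 [0.55251674 0.11069792 0.16756145] 0.33082446028263607 30.0024013336224 [-0.0361173  -0.35528521  4.84838384]
```

View pics/w7.png

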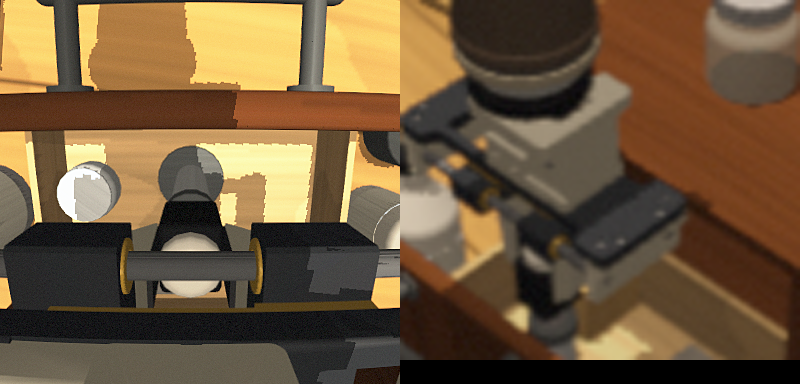

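The fingers hold the collar at 30.4 mm and 30 N, which means the button is fully in. Lifting.

Request:
{"op": "jog_arm", "data": {"commands": [[0,0,-1,0,0.25],[0,0,-2.2,0,0.25],[0,0,-3.5,0,0.25],[0,0,-5,0,0.25],[0,0,-6.5,0,0.25],[0,0,-8,0,0.25],[0,0,-9,0,0.25],[0,0,-9.4,0,0.25]]}}

```text
t: 12.65
ee_pos: [0.5524, 0.1107, 0.2616]
tcp_rot: [-3.142, 0.001, -3.001]
contact_force: [4.9, -0.4, -5.2]
gripper_width: 0.331
gripper_force: 30.0
```

Request:
{"op": "jog_arm", "data": {"commands": [[0,0,-0.2,0,0.25],[0,0,-0.4,0,0.25],[0,0,-0.6,0,0.25],[0,0,-0.8,0,0.25],[0,0,-0.8,0,0.25]]}}

```text
t: 13.15
ee_pos: [0.5523, 0.1107, 0.2676]
tcp_rot: [-3.141, -0.0, -3.001]
contact_force: [8.6, -0.5, -9.3]
gripper_width: 0.331
gripper_force: 30.0
```

Request:
{"op": "jog_arm", "data": {"commands": [[0,0,-0.1,0,0.25],[0,0,-0.2,0,0.25],[0,0,-0.2,0,0.25],[0,0,-0.2,0,0.25]]}}

```text
t: 13.55
ee_pos: [0.5521, 0.1106, 0.2678]
tcp_rot: [-3.14, -0.002, -3.001]
contact_force: [12.0, 0.8, -24.4]
gripper_width: 0.33
gripper_force: 30.0
```

```bash
python3 - <<'E'
from h import *
s=sense();f=grab_frame("wrist")[:,:,::-1];print(s["t"],s["ee_pos"],s["gripper_width"],s["gripper_force"],s["contact_force"])
g=grab_frame("side")[60:180,160:320,::-1]
o=np.zeros((384,800,3),np.uint8);o[:,:320]=f[:,90:410];o[:360,320:800]=cv2.resize(g,(480,360),interpolation=cv2.INTER_CUBIC);cv2.imwrite("pics/w8.png",o)
E
```

```text
13.55 [0.55213941 0.11062005 0.26784131] 0.3299363205185864 29.970486986276228 [ 12.04608258   0.76921241 -24.39949665]
```

View pics/w8.png

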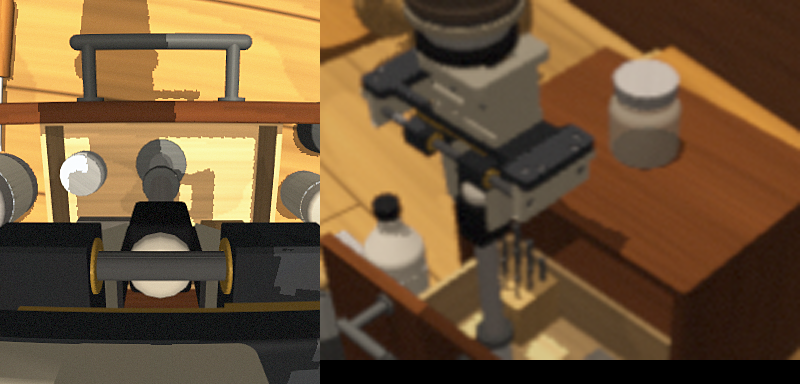

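The lamp is fully up: its tube is exposed and the stop is pulling at 24 N. I'll ease off slightly and check that it's steady.

Request:
{"op": "jog_arm", "data": {"commands": [[0,0,0.1,0,0.25],[0,0,0.1,0,0.25],[0,0,0.1,0,0.25],[0,0,0.1,0,0.25],[0,0,0.1,0,0.25],[0,0,0.1,0,0.25]]}}

```text
t: 14.25
ee_pos: [0.5522, 0.1106, 0.2678]
tcp_rot: [-3.141, -0.001, -3.001]
contact_force: [11.1, 0.2, -16.9]
gripper_width: 0.329
gripper_force: 30.0
```

Request:
{"op": "jog_arm", "data": {"commands": [[0,0,0,0,0.25],[0,0,0,0,0.25],[0,0,0,0,0.25],[0,0,0,0,0.25],[0,0,0,0,0.25],[0,0,0,0,0.25]]}}

```text
t: 14.85
ee_pos: [0.5522, 0.1106, 0.2678]
tcp_rot: [-3.141, -0.001, -3.001]
contact_force: [10.1, 1.1, -16.4]
gripper_width: 0.332
gripper_force: 30.0
```

Steady at the top.

```bash
python3 -c "
from station import *
print(job_done())"
```

```text
the job is handed in; nothing more can be done
None
```

The drawer is pulled out to its stop, and the arm is holding the lamp steady at the second stop with the button pressed (30 N grip, 14.9 s used); the job is handed in, no verdict was returned, and nothing else was seen to move.

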